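# Level the cup shelf and hold it seated

### The job

Set the yellow spirit level, vial up, into the black-ribbed pocket on the small tilting cup shelf and let go of it. Then gently press the shelf down by the red levelling knob so that its foot stands firmly on the rubber pad, and turn the knob until the bubble sits centred between the two black lines. Finish while still holding the knob pressed down, bubble centred, and leave the cup, the milk tin and the steel mug where they stand.

Things in the scene. Friction and masses are not known exactly. Their poses are not given: they have to be found in the camera images.
- level: loose spirit level, a yellow bar 130 (its x) x 26 (y) x 32 mm tall (z), 0.11 to 0.21 kg, with a lime-green vial along its top and two black lines round the vial 24 mm apart. Origin: centre of its underside. At the start it lies on the counter, vial up; it may go into the pocket either way round.
- bubble (a joint): position of the pale 16 mm long bubble in the level's vial, m, along the level's own x axis; 0 = centred between the lines, limits -0.022 and +0.022. Like a real bubble it goes to the higher end: about 0.7 mm per 1 mrad of tilt of the level, settling in 1 to 1.5 s. It is between the lines within +-4 mm.
- stand: fixed stand on the counter: dark steel base plate 290 (x) x 210 (y) x 10 mm, with two 105 mm posts at its +x end that carry the shelf's hinge. Origin: centre of the base's underside; its knob end (-x) faces the robot roughly.
- shelf: aluminium shelf plate, 245 x 200 x 6 mm, hinged at its far (+x) end, 90 mm above the counter. Origin: on the hinge line at mid width; x points away from the knob end, z up out of the top, which is 5 mm above the origin. A spring lifts the knob end: left alone it rests 0.05 rad (11 mm at the knob) above level.
- pocket (a point): centre of the pocket's floor, on the shelf's top; axes as the shelf's. It takes the level lengthwise along x: clear space 138 (x) x 31 (y) mm between black ribs 6 mm wide and 7 mm tall. Along the long sides ribs stand only near the ends: the middle 90 mm is open for the fingers.
- knob: levelling knob on the shelf's top, 220 mm from the hinge, 100 mm aside of the pocket's middle line. Origin: centre of its underside, 4 mm above the shelf's top; z is the turning axis. A black disc (54 mm across, 8 mm tall) carries an upright red grip bar 46 long (x) x 14 wide (y) x 30 mm tall, its top at 38 mm. Fingertips can bear on the disc beside the bar.
- knob_grip (a point): on the knob's axis, mid height of the grip bar, 23 mm above the knob's underside; axes as the knob's. Pushing down here, about 5 N starts the shelf moving, 7 N brings it level, 9 N to 6 mm below level; more (say 15 N) seats the foot firmly. Let go, the shelf springs up again.
- foot: rubber-tipped foot (26 mm across) under the knob; origin: centre of its lower face. Turning the knob clockwise (from above) pushes it out 4 mm per rad; the knob's height on the shelf stays. With the foot seated, 1 rad shifts the bubble about 13 mm. It starts too short, by 0.6 to 1.4 rad of clockwise turn. The knob needs about 0.12 N m and stays where left.
- pad: fixed black rubber pad (44 mm diameter, 20 mm tall) on the stand's base, right under the foot; the foot stands on it when the shelf is pressed down. Origin: centre of its underside, 10 mm above the counter; its top is 30 mm above the counter.
- kopi_cup: bystander: white porcelain cup with a handle, 76 mm wide, 65 mm tall. Origin: centre of its underside.
- milk_tin: bystander: red-labelled milk tin, 72 mm wide, 85 mm tall. Origin: centre of its underside.
- steel_mug: bystander: steel mug, 90 mm wide, 100 mm tall. Origin: centre of its underside.
Things that resemble listed ones, but are neither listed nor needed, are in the scene too. Several things have the shape of the level; the one meant has the colours described above.

How it is judged:
On the way:
1. the level lies in the shelf's pocket, released (distance between level and pocket below 0.006 m and angle between the x axis of level and the x axis of shelf, either way round below 0.045 rad and angle between level's own z axis and vertical below 0.15 rad and contact force between level and the arm below 0.1 N and contact force between level and the fingers below 0.1 N and linear speed of level below 0.02 m/s), for 0.2 s.
At the end, for the whole second after the job is handed in: Level in the pocket, vial up, untouched (centre within 6 mm, in line within 0.045 rad); bubble within 4 mm of centre; foot on the pad with over 2 N while the fingers press the knob (over 2 N); bystanders upright, moved under 40 mm; all through the last second, robot still pressing (distance between level and pocket below 0.006 m and angle between the x axis of level and the x axis of shelf, either way round below 0.045 rad and angle between level's own z axis and vertical below 0.15 rad and value of joint bubble between -0.004 and 0.004 m and contact force between foot and pad above 2 N and contact force between the fingers and knob above 2 N and contact force between level and the fingers below 0.1 N and contact force between level and the arm below 0.1 N and angle between each of kopi_cup, milk_tin, steel_mug's own z axis and vertical below 0.2 rad); the arm keeps its last pose, push and grip.
It fails at once if a bystander is moved by more than 40 mm (distance of any of kopi_cup, milk_tin, steel_mug from where it was at the start of the episode above 0.04 m).
It fails at once if the foot is rammed onto the pad (more than 80 N) (contact force between foot and pad above 80 N).
It also fails if it takes over 72 s, if anything falls off the work surface, if the arm or the gripper's body presses on something with over 40 N, if the wrist force passes 120 N, or if a joint passes its speed limit or range.

### The arm

A 6-joint arm with a two-finger parallel gripper is mounted at the origin on the work surface. World frame = base frame: x ahead of the robot, y to its left, z up, the work surface at z = 0. Lengths are in m, angles in rad, forces in N, time in s.
With the tool pointing down it reaches from about 0.25 to 0.775 m from the base axis. Payload 4 kg.
Tool frame: the origin (TCP) lies midway between the tips of the shut fingers; the grasp point (between the pads) lies 19 mm behind it; z points along the fingers, y is the line along which they close (so a half turn about z gives the same grasp; the last joint's range is limited). The gripper opens to 85 mm and grips with 20 to 120 N. Pads are 22 mm wide; open, the fingers measure 114 mm over their backs; the gripper's body (76 mm by 85 mm) begins 54 mm behind the grasp point. The pads swing forward as they close: fully open they stand 13 mm farther back than shut.
Start: joints at [-1.242, 0.087, 1.371, -0, 1.684, -0.103], TCP at [0.23, -0.5, 0.231] pointing down, gripper open.
Joint ranges: [-3.1, 3.1], [-0.76, 2.03], [0.27, 2.55], [-1.08, 4.22], [0.17, 2.65], [-2.57, 2.57]. Speed limits (rad/s): [2.79, 2.79, 3.14, 3.14, 3.14, 3.14].

### API

Orientations are given as a unit quaternion [w, x, y, z].
In Python, from bench import manip, hand, camera, finder, sensors gives the robot as it stands. Calls block until the motion is done:
- manip.move_pose(position, orientation): joint-space move of the TCP to a pose.
- manip.move_l(position, ori=None, velocity=0.15, max_force=None): straight line of the TCP; ori=None keeps the orientation; velocity is the mean speed in m/s. With max_force (N) it stops when the force on the tool has changed by that much, and returns True; else False.
- manip.goto_joints(angles): joint-space move.
- hand.set_gripper(opening, f_grip=None): finger opening in m; f_grip is the grip in N (None keeps the last); returns when the fingers have stopped.
- manip.hold(seconds).
- manip.solve_ik(position, orientation): joint angles nearest the present ones, or None.
- camera(name): name is "side" or "top" or "wrist"; returns a dict with "color" (400x640x3 uint8, red, green, blue), "fovy" (degrees; the focal length in pixels is half the picture's height over the tangent of half this angle, whatever the lens; pixels are square), "cx", "cy" (the principal point, pixels), "pose" (4x4, takes a point from camera to world coordinates). Camera axes: x right, y down, z forward; pixel columns grow to the right and rows downward; lengths in m; the calibration is good to about 2 mm. A picture is of the moment at which its call begins. There is no depth.
A pose or a line that the arm cannot do raises manip.IKError and nothing moves.
- manip.finish_job(): hands the job in; it is judged then, once.
Trained networks look in the newest picture that a camera, given by its name, has taken for a name from the list of things; names that differ only in an ending like _2 or _b are one class to them, and where a whole thing is asked for, a point or a joint stands for the part that bears it (a point fixed in the world has none). Each returns a list of dicts, best first, with "p" (0 to 1); they miss things now and then, are a little off and sometimes report something else, mostly with a low value. They report only what shows in the picture. A call takes as long as a camera call. They do not tell look-alikes from the thing itself.
- finder.recognise(camera, thing): "at" ([x, y, z] in m, in world coordinates, good to about 4 mm: the middle of the surface that is visible of it).
Readings, each from a call of its own:
- sensors.get_clock(): time.
- sensors.get_joints(): joint angles.
- sensors.get_dq(): joint speeds.
- sensors.get_tau(): joint torques, N m.
- sensors.get_ee_pos(): TCP position.
- sensors.get_eef_rot(): TCP orientation.
- sensors.get_ft_force(): force on the tool from outside, world axes, zero at the start.
- sensors.get_ft_torque(): the same for the moment, N m.
- sensors.get_gripper_width(): finger opening in m.
- sensors.get_gripper_force(): force on a finger pad.
Only numpy, scipy, OpenCV 4.12 (cv2) and the standard library are available. Lean on these libraries where they do the work, as an engineer would, in place of code of your own. Each camera call takes 0.05 s, during which the arm holds its last target. There are 200 camera calls.

## Working session

There is one attempt and no reset: what is moved stays moved. The work goes in short steps, each a Python script; the robot and the scene stay as the last script left them, time stands still between calls to the robot, and variables do not carry over. Pictures are saved under pics/ and viewed, at most 10 in all, crops included, and the job is handed in when it is done.

```bash
mkdir -p pics; ls; python3 - <<'E'
from bench import manip, hand, camera, finder, sensors
import cv2, numpy as np
for c in ["side","top"]:
    d=camera(c); cv2.imwrite(f"pics/{c}0.png",d["color"][:,:,::-1])
    print(c,d["fovy"],d["cx"],d["cy"],np.round(d["pose"],3).tolist())
    for t in ["level","knob","shelf","pad","stand","kopi_cup","milk_tin","steel_mug"]:
        print(t,[(np.round(r["at"],3).tolist(),round(r["p"],2)) for r in finder.recognise(c,t)][:4])
print(sensors.get_clock())
E
```

```text
pics
side 52.5511899313559 323.6394622181912 208.37745995757328 [[-0.811, -0.393, 0.434, -0.136], [-0.586, 0.55, -0.596, 0.91], [-0.005, -0.737, -0.676, 1.088], [0.0, 0.0, 0.0, 1.0]]
level [([0.256, 0.494, 0.028], 0.97), ([0.333, 0.349, 0.026], 0.71), ([0.366, 0.154, 0.022], 0.68), ([0.492, 0.378, 0.027], 0.59)]
knob [([0.494, -0.168, 0.128], 0.69)]
shelf [([0.564, -0.102, 0.1], 0.83)]
pad []
stand [([0.564, -0.077, 0.098], 0.59)]
kopi_cup []
milk_tin [([0.704, 0.201, 0.074], 0.96), ([0.529, 0.242, 0.024], 0.74)]
steel_mug [([0.668, 0.37, 0.066], 0.69)]
top 44.68850442954269 322.17844027089365 198.67167189695414 [[0.016, -0.985, 0.173, 0.256], [-1.0, -0.017, -0.001, 0.015], [0.004, -0.173, -0.985, 1.613], [0.0, 0.0, 0.0, 1.0]]
level [([0.372, 0.148, 0.034], 0.85), ([0.261, 0.485, 0.034], 0.78), ([0.335, 0.339, 0.03], 0.65), ([0.532, 0.229, 0.031], 0.55)]
knob [([0.496, -0.174, 0.122], 0.79)]
shelf [([0.573, -0.117, 0.102], 0.56)]
pad [([0.683, 0.373, 0.047], 0.72)]
stand [([0.569, -0.107, 0.106], 0.58)]
kopi_cup [([0.378, -0.39, 0.016], 0.57)]
milk_tin [([0.711, 0.186, 0.087], 0.59)]
steel_mug [([0.684, 0.374, 0.052], 0.67)]
0.9
```

View pics/top0.png

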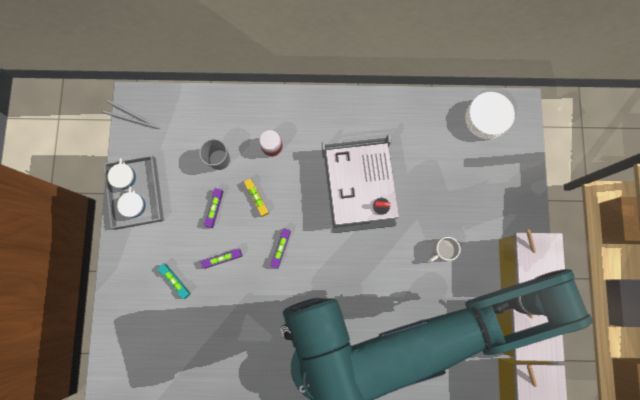

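View pics/side0.png

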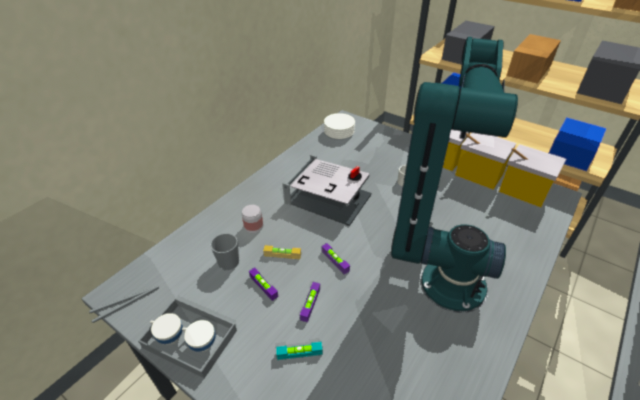

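The top view shows the yellow level at pixel (256,198), which matches the finder's (0.532, 0.229). The purple and teal bars are look-alikes. The pocket ribs are at about (344,174), the red knob at (381,205), the tin at (270,142), the mug at (215,153) and the cup at (447,249). The side view agrees with all of this.

Next I'll look from close by with the wrist camera.

```bash
cat > h.py <<'E'
from bench import manip, hand, camera, finder, sensors
import cv2, numpy as np
from scipy.spatial.transform import Rotation as R
def q(a,tilt=None):
    r=R.from_euler('z',a)*R.from_euler('x',np.pi)
    if tilt is not None: r=R.from_rotvec(tilt)*r
    x,y,z,w=r.as_quat(); return [w,x,y,z]
def ray(d,u,v,z):
    "world point of pixel at plane height z"
    f=200/np.tan(np.radians(d["fovy"])/2)
    P=d["pose"]; c=P[:3,:3]@np.array([(u-d["cx"])/f,(v-d["cy"])/f,1])
    return P[:3,3]+c*(z-P[2,3])/c[2]
def shot(c,name=None):
    d=camera(c)
    if name: cv2.imwrite(f"pics/{name}.png",d["color"][:,:,::-1])
    return d
def hsv(d): return cv2.cvtColor(d["color"],cv2.COLOR_RGB2HSV)
E
python3 - <<'E'
from h import *
print(sensors.get_eef_rot())
for a in (0.5,0.5-np.pi,0.1,0.1-np.pi,np.pi/2,-np.pi/2,0,-1):
    for p in ([.532,.229,.2],[.6,-.06,.2],[.496,-.172,.2]):
        j=manip.solve_ik(p,q(a)); print(round(a,2),p,None if j is None else np.round(j,2))
a=0.5
manip.move_pose([.50,-.10,.32],q(0.1)); d=shot("wrist","w_shelf")
print(np.round(d["pose"],3).tolist(),d["fovy"])
for t in ["knob","pocket","knob_grip","level"]: print(t,[(np.round(r["at"],3).tolist(),round(r["p"],2)) for r in finder.recognise("wrist",t)][:3])
manip.move_pose([.50,.21,.25],q(0.5)); d=shot("wrist","w_level")
print([(np.round(r["at"],3).tolist(),round(r["p"],2)) for r in finder.recognise("wrist","level")][:3])
a=np.hstack([cv2.imread("pics/w_shelf.png"),cv2.imread("pics/w_level.png")]);cv2.imwrite("pics/both.png",cv2.resize(a,(800,250)))
print(sensors.get_clock())
E
```

```text
[4.63565323e-05 9.76783144e-01 2.14230453e-01 3.26442479e-07]
0.5 [0.532, 0.229, 0.2] [ 0.31  0.16  1.35 -0.    1.63  1.38]
0.5 [0.6, -0.06, 0.2] [-0.19  0.21  1.29 -0.    1.64  0.88]
0.5 [0.496, -0.172, 0.2] [-0.44  0.04  1.48 -0.    1.62  0.63]
-2.64 [0.532, 0.229, 0.2] [ 0.31  0.16  1.35  0.    1.63 -1.76]
-2.64 [0.6, -0.06, 0.2] [-0.19  0.21  1.29  0.    1.64 -2.26]
-2.64 [0.496, -0.172, 0.2] [-0.44  0.04  1.48  0.    1.62 -2.51]
0.1 [0.532, 0.229, 0.2] [ 0.31  0.16  1.35 -0.    1.63  1.78]
0.1 [0.6, -0.06, 0.2] [-0.19  0.21  1.29 -0.    1.64  1.28]
0.1 [0.496, -0.172, 0.2] [-0.44  0.04  1.48 -0.    1.62  1.03]
-3.04 [0.532, 0.229, 0.2] [ 0.31  0.16  1.35  0.    1.63 -1.36]
-3.04 [0.6, -0.06, 0.2] [-0.19  0.21  1.29  0.    1.64 -1.86]
-3.04 [0.496, -0.172, 0.2] [-0.44  0.04  1.48  0.    1.62 -2.11]
1.57 [0.532, 0.229, 0.2] [ 0.31  0.16  1.35 -0.    1.63  0.31]
1.57 [0.6, -0.06, 0.2] [-0.19  0.21  1.29  0.    1.64 -0.19]
1.57 [0.496, -0.172, 0.2] [-0.44  0.04  1.48  0.    1.62 -0.44]
-1.57 [0.532, 0.229, 0.2] None
-1.57 [0.6, -0.06, 0.2] None
-1.57 [0.496, -0.172, 0.2] None
0 [0.532, 0.229, 0.2] [ 0.31  0.16  1.35 -0.    1.63  1.88]
0 [0.6, -0.06, 0.2] [-0.19  0.21  1.29 -0.    1.64  1.38]
0 [0.496, -0.172, 0.2] [-0.44  0.04  1.48 -0.    1.62  1.13]
-1 [0.532, 0.229, 0.2] None
-1 [0.6, -0.06, 0.2] [-0.19  0.21  1.29 -0.    1.64  2.38]
-1 [0.496, -0.172, 0.2] [-0.44  0.04  1.48 -0.    1.62  2.13]
[[0.099, -0.957, -0.273, 0.569], [-0.995, -0.095, -0.027, -0.093], [0.0, 0.275, -0.962, 0.462], [0.0, 0.0, 0.0, 1.0]] 68.03543329081359
knob [([0.508, -0.166, 0.126], 0.63)]
pocket [([0.588, -0.112, 0.102], 0.67)]
knob_grip [([0.503, -0.167, 0.123], 0.81)]
level [([0.344, 0.325, 0.025], 0.9), ([0.551, 0.229, 0.035], 0.8), ([0.374, 0.143, 0.028], 0.8)]
[([0.376, 0.15, 0.028], 0.84), ([0.507, 0.368, 0.029], 0.77), ([0.341, 0.341, 0.027], 0.77)]
4.2417
```

View pics/both.png

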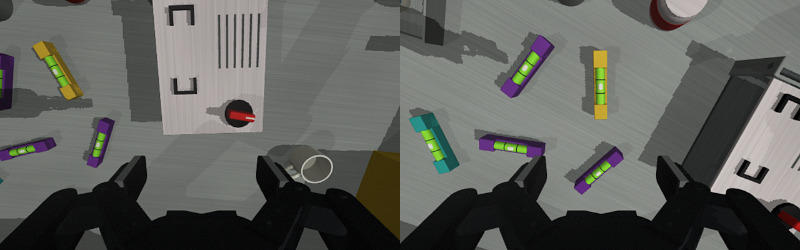

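The left view shows the pocket's C-ribs at native pixels of about (290,25) and (296,136), and the knob at (384,182) with its red bar. The right view shows the yellow level at native (320,135), with the tin behind it. I'll measure both by segmentation.

```bash
python3 - <<'E'
from h import *
def rect(pts): 
    r=cv2.minAreaRect((np.array(pts)*1000).astype(np.float32)); return np.round(r[0],1),np.round(r[1],1),round(r[2],1)
d=shot("wrist"); h=hsv(d)
ye=cv2.inRange(h,(18,120,60),(28,255,255)); gr=cv2.inRange(h,(30,120,60),(50,255,255))
n,l,s,c=cv2.connectedComponentsWithStats(cv2.morphologyEx(ye|gr,cv2.MORPH_CLOSE,np.ones((5,5))))
i=[k for k in range(1,n) if (ye[l==k]>0).sum()>200]; print([s[k] for k in i],[c[k] for k in i])
k=i[0]; vv,uu=np.nonzero(l==k)
print("level",rect([ray(d,u,v,.032)[:2] for u,v in zip(uu,vv)]))
vv,uu=np.nonzero((l==k)&(gr>0)); print("vial",rect([ray(d,u,v,.032)[:2] for u,v in zip(uu,vv)]))
s_=dict(fovy=68.03543329081359,cx=d["cx"],cy=d["cy"],color=cv2.imread("pics/w_shelf.png")[:,:,::-1].copy(),
 pose=np.array([[0.099,-0.957,-0.273,0.569],[-0.995,-0.095,-0.027,-0.093],[0,0.275,-0.962,0.462],[0,0,0,1.]]))
g=cv2.cvtColor(s_["color"],cv2.COLOR_RGB2GRAY); m=(g<75).astype(np.uint8)
n,l,s,c=cv2.connectedComponentsWithStats(m); al=[]
for k in range(1,n):
    if s[k][4]>40 and 240<c[k][0]<440 and c[k][1]<215:
        print(s[k],np.round(c[k],1))
        if c[k][0]<330:
            vv,uu=np.nonzero(l==k); p=[ray(s_,u,v,.1085)[:2] for u,v in zip(uu,vv)]; al+=p; print("rib",rect(p))
print("pocket",rect(al))
r=hsv(s_); m=cv2.inRange(r,(0,150,80),(8,255,255))|cv2.inRange(r,(172,150,80),(180,255,255)); m[:,:330]=0;m[210:]=0
vv,uu=np.nonzero(m); print("red",rect([ray(s_,u,v,.149)[:2] for u,v in zip(uu,vv)]),len(vv))
w=(r[:,:,1]<40)&(r[:,:,2]>170); w=w.astype(np.uint8); n,l,s,c=cv2.connectedComponentsWithStats(w); k=l[100,320]; print(s[k])
cv2.imwrite("pics/crop.png",cv2.resize(cv2.imread("pics/w_shelf.png")[0:220,235:455],None,fx=2.7,fy=2.7))
E
```

```text
[array([ 308,   81,   23,  110, 2255], dtype=int32)] [array([319.91707317, 134.42128603])]
level (array([538.6, 233.2]), array([127.4,  25. ]), 29.0)
vial (array([538.5, 233. ]), array([69. , 17.6]), 28.8)
[270   8  41  33 594] [289.6  19.2]
rib (array([659.5, -50.1]), array([29.9, 42.1]), 7.2)
[374  23   3  85 176] [375.4  66.3]
[386  23   4  85 197] [387.9  64. ]
[398  22   5  85 204] [400.4  62.5]
[411  22   5  85 211] [412.9  62.1]
[349  24   4  85 186] [350.5  65.4]
[362  24   3  85 254] [363.   65.8]
[231  76  23  59 137] [247.1 106.7]
rib (array([ 5.714e+02, -4.000e-01]), array([62.7, 23.9]), 6.9)
[277 124  38  27 391] [295.6 140.7]
rib (array([542.6, -65. ]), array([29.3, 42.7]), 7.5)
[ 359  160   49   44 1518] [381.4 181.2]
pocket (array([597.9, -32.1]), array([147.5,  93.7]), 7.4)
red (array([ 503.8, -170.1]), array([44.4, 14.1]), 86.9) 456
[  261     0   151   214 11561]
```

View pics/crop.png

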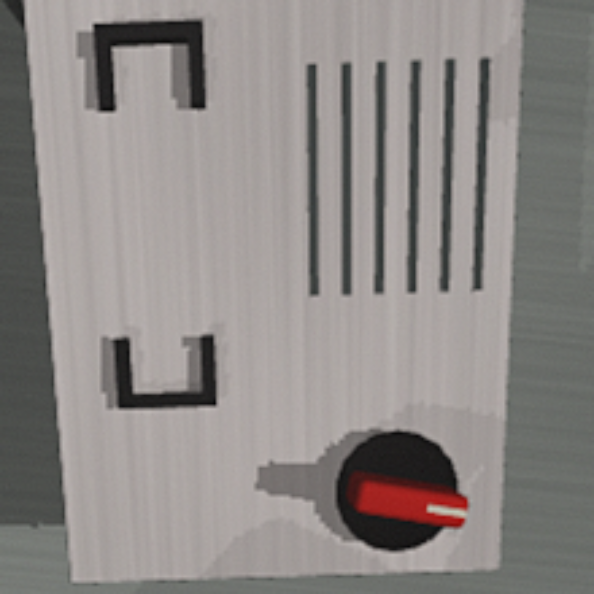

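The crop shows the pocket ribs clearly. Two C shapes measure 42 x 30 mm each with centres 118 mm apart, so the sizes fit and the yaw is 0.127. The red bar lies across the shelf. To cancel the camera mount bias I'll measure once more with the wrist turned by half a turn.

```bash
cat >> h.py <<'E'
def rect(pts):
    r=cv2.minAreaRect((np.array(pts)*1000).astype(np.float32)); return np.round(r[0],1),np.round(r[1],1),round(r[2],1)
def level(d,z=.032):
    h=hsv(d); ye=cv2.inRange(h,(18,120,60),(28,255,255)); gr=cv2.inRange(h,(30,120,60),(50,255,255))
    n,l,s,c=cv2.connectedComponentsWithStats(cv2.morphologyEx(ye|gr,cv2.MORPH_CLOSE,np.ones((5,5))))
    for k in range(1,n):
        if (ye[l==k]>0).sum()>200:
            for m in (l==k,(l==k)&(gr>0)):
                vv,uu=np.nonzero(m); print("level/vial",*rect([ray(d,u,v,z)[:2] for u,v in zip(uu,vv)]))
def ribs(d,z=.1085):
    g=cv2.cvtColor(d["color"],cv2.COLOR_RGB2GRAY); n,l,s,c=cv2.connectedComponentsWithStats((g<75).astype(np.uint8))
    for k in range(1,n):
        if 200<s[k][4]<3000:
            vv,uu=np.nonzero(l==k); r=rect([ray(d,u,v,z)[:2] for u,v in zip(uu,vv)])
            if 25<min(r[1]) and max(r[1])<62: print("rib/knob",*r)
def red(d,z=.149):
    r=hsv(d); m=cv2.inRange(r,(0,150,80),(8,255,255))|cv2.inRange(r,(172,150,80),(180,255,255))
    n,l,s,c=cv2.connectedComponentsWithStats(m)
    for k in range(1,n):
        vv,uu=np.nonzero(l==k)
        if len(vv)>150: print("red",*rect([ray(d,u,v,z)[:2] for u,v in zip(uu,vv)]))
E
python3 - <<'E'
from h import *
manip.move_pose([.67,-.10,.30],q(.127-np.pi)); d=shot("wrist","w_shelf2"); ribs(d); red(d); 
manip.move_pose([.59,.262,.25],q(.505-np.pi)); d=shot("wrist","w_level2"); level(d)
a=np.hstack([cv2.imread("pics/w_shelf2.png"),cv2.imread("pics/w_level2.png")]);cv2.imwrite("pics/both2.png",cv2.resize(a,(800,250)))
print(sensors.get_clock())
E
```

```text
rib/knob [ 512.6 -171.2] [29.  54.2] 7.3
rib/knob [542.3 -65.4] [29.4 43.4] 7.3
rib/knob [522.1 137.6] [30.6 28.7] 29.1
rib/knob [659.  -50.4] [30.2 42. ] 8.6
level/vial [538.9 232.8] [127.8  25.3] 28.7
level/vial [539.  232.6] [68.6 17.3] 29.2
8.5667
```

```bash
python3 - <<'E'
from h import *
hand.set_gripper(0.06)
manip.move_pose([.5388,.2329,.10],q(.506))
manip.move_l([.5388,.2329,.005],velocity=.1,max_force=8)
hand.set_gripper(0.0,40); print("w",sensors.get_gripper_width(),sensors.get_gripper_force(),sensors.get_ee_pos())
manip.move_l([.5388,.2329,.20],velocity=.15)
t=.05*np.array([-np.sin(.127),np.cos(.127),0]); n=R.from_rotvec(t).apply([0,0,1])
o=np.array([.6009,-.0577,.1005])+n*.005
manip.move_pose(o+[0,0,.09],q(.127,t)); 
manip.move_l(o+n*.016,velocity=.1)
print("w",sensors.get_gripper_width(),sensors.get_ee_pos()); d=shot("wrist","pre"); shot("side","pre_s")
a=np.vstack([cv2.imread("pics/pre.png")[:300],cv2.resize(cv2.imread("pics/pre_s.png")[140:230,260:400],None,fx=3,fy=3)[:, :640] if 0 else cv2.copyMakeBorder(cv2.resize(cv2.imread("pics/pre_s.png")[140:230,260:400],None,fx=3,fy=3),0,0,0,220,0)]); cv2.imwrite("pics/pre_c.png",a)
level(d,.1485);ribs(d)
print(sensors.get_clock())
E
```

```text
w 0.02542311775816152 40.34566283226013 [0.53946615 0.23306336 0.00589839]
w 0.02565137023473296 [ 0.60248627 -0.05758555  0.12234874]
level/vial [619.3 -54.9] [98.5 25. ] 7.3
level/vial [604.3 -56.8] [68.3 16.9] 7.3
rib/knob [661.3 -49.7] [28.8 41.5] 7.3
16.6583
```

View pics/pre_c.png

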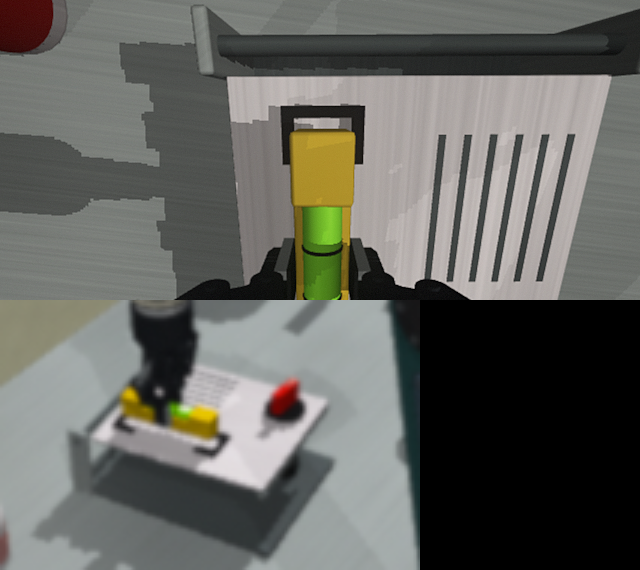

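The level sits laterally centred over the far C-rib (rib at columns 282–365, level at 291–353). The side view shows it straight above the pocket, so I'm lowering it.

```bash
python3 - <<'E'
from h import *
t=.05*np.array([-np.sin(.127),np.cos(.127),0]); n=R.from_rotvec(t).apply([0,0,1])
o=np.array([.6009,-.0577,.1005])+n*.005
f0=sensors.get_ft_force()
hit=manip.move_l(o-n*.004,velocity=.02,max_force=3)
print(hit,sensors.get_ee_pos(),np.round(np.array(sensors.get_ft_force())-f0,1))
hand.set_gripper(0.05); p=np.array(sensors.get_ee_pos())
manip.move_l(p+[0,0,.10],velocity=.15)
manip.move_pose([.50,-.10,.32],q(.127)); d=shot("wrist","placed"); level(d,.131); ribs(d,.107); red(d)
cv2.imwrite("pics/placed_c.png",cv2.resize(cv2.imread("pics/placed.png")[0:220,235:455],None,fx=2.7,fy=2.7))
print(sensors.get_clock())
E
```

```text
True [ 0.60101559 -0.05765921  0.10619138] [-1.   0.9  5.4]
level/vial [601.  -57.6] [128.7  27.1] 6.9
level/vial [601.2 -57.4] [68.4 17.5] 6.3
level/vial [ 344.2 -485. ] [244.2 106.1] 23.7Traceback (most recent call last):
  File "<stdin>", line 9, in <module>
  File "h.py", line 26, in level
    vv,uu=np.nonzero(m); print("level/vial",*rect([ray(d,u,v,z)[:2] for u,v in zip(uu,vv)]))
                                             ~~~~^^^^^^^^^^^^^^^^^^^^^^^^^^^^^^^^^^^^^^^^^^
  File "h.py", line 19, in rect
    r=cv2.minAreaRect((np.array(pts)*1000).astype(np.float32)); return np.round(r[0],1),np.round(r[1],1),round(r[2],1)
cv2.error: OpenCV(4.12.0) /io/opencv/modules/imgproc/src/convhull.cpp:143: error: (-215:Assertion failed) total >= 0 && (depth == CV_32F || depth == CV_32S) in function 'convexHull'
```

The level lies at (601.0, -57.6) mm with its yaw along the pocket, so it is in place. Next I grip the knob with the tool tilted like the shelf, then press down and come upright.

```bash
python3 - <<'E'
from h import *
t=.05*np.array([-np.sin(.127),np.cos(.127),0]); a=1.50
hand.set_gripper(0.05)
k=np.array([.5033,-.1703,.121])
manip.move_pose(k+[.003,0,.07],q(a,t))
manip.move_l(k,velocity=.06,max_force=6)
hand.set_gripper(0.0,40); print("w",sensors.get_gripper_width(),sensors.get_ee_pos(),np.round(sensors.get_ft_force(),1))
f0=np.array(sensors.get_ft_force())
hit=manip.move_l(k+[-.0015,0,-.022],ori=q(a),velocity=.012,max_force=14)
print(hit,sensors.get_ee_pos(),np.round(np.array(sensors.get_ft_force()),1),sensors.get_gripper_width())
manip.hold(.3);print(sensors.get_ee_pos(),np.round(np.array(sensors.get_ft_force()),1))
shot("wrist","k1");shot("side","k1s");shot("top","k1t")
c=lambda n,y,x,f:cv2.resize(cv2.imread(f"pics/{n}.png")[y:y+60,x:x+80],None,fx=f,fy=f,interpolation=cv2.INTER_CUBIC)
cv2.imwrite("pics/k1c.png",np.vstack([cv2.resize(cv2.imread("pics/k1.png"),(480,300)),np.hstack([c("k1s",155,285,3),c("k1t",145,325,3)])]))
print(sensors.get_clock())
E
```

```text
w 0.013199094428670542 [ 0.50187386 -0.17024806  0.12158037] [-3.8  0.8  3.6]
True [ 0.50013073 -0.17051559  0.10661434] [-6.8  1.7 11.8] 0.013379411142164014
[ 0.50019331 -0.17049155  0.10731121] [-6.4  2.  10.9]
24.425
```

View pics/k1c.png

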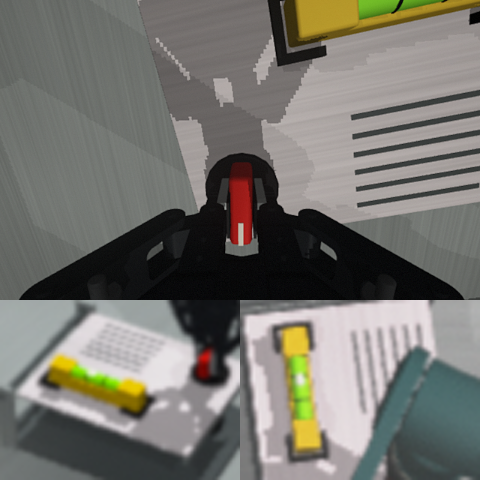

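The wrist view shows the bar gripped and centred between the fingers. In the side and top views the level lies squarely in the ribs, with the bubble off toward the far (higher) end. The knob sank about 14 mm, so the foot is near seating. Now I turn clockwise in small steps while regulating the push.

```bash
cat >> h.py <<'E'
import json
def step(s,da,target=15,n=1):
    for i in range(n):
        s["a"]-=da; s["z"]+=.004*da
        fz=sensors.get_ft_force()[2]
        s["z"]+=float(np.clip((fz-target)*.00012,-.0008,.0008))
        manip.move_pose([s["x"],s["y"],s["z"]],q(s["a"]))
        manip.hold(.1)
    e=sensors.get_ee_pos(); f=sensors.get_ft_force()
    print("a %.2f zc %.4f ee %s F %s Tz %.2f t %.1f"%(s["a"],s["z"],np.round(e,4),np.round(f,1),sensors.get_ft_torque()[2],sensors.get_clock()))
    json.dump(s,open("s.json","w"))
E
python3 - <<'E'
from h import *
e=sensors.get_ee_pos()
s=dict(x=e[0]-.0008,y=e[1],z=e[2],a=1.5)
for i in range(5): step(s,0)
for i in range(6): step(s,.1)
shot("wrist","k2");shot("side","k2s")
E
```

```text
a 1.50 zc 0.1069 ee [ 0.5004 -0.1705  0.1093] F [-1.5  1.7  7.8] Tz 0.08 t 24.8
a 1.50 zc 0.1061 ee [ 0.5003 -0.1705  0.1086] F [-2.9  2.4  7.8] Tz 0.06 t 25.1
a 1.50 zc 0.1053 ee [ 0.5003 -0.1705  0.108 ] F [-3.4  2.7  8.7] Tz 0.03 t 25.5
a 1.50 zc 0.1045 ee [ 0.5002 -0.1705  0.1073] F [-4.3  3.1  9.3] Tz 0.04 t 25.8
a 1.50 zc 0.1038 ee [ 0.5002 -0.1705  0.1068] F [-4.9  2.1 10.1] Tz -0.01 t 26.2
a 1.40 zc 0.1036 ee [ 0.5004 -0.1705  0.1067] F [-3.7  2.   9.3] Tz -0.08 t 26.5
a 1.30 zc 0.1034 ee [ 0.5006 -0.1706  0.1065] F [-4.3  1.7 10.2] Tz -0.09 t 26.9
a 1.20 zc 0.1032 ee [ 0.5007 -0.1707  0.1065] F [-2.3  2.9  9.4] Tz -0.15 t 27.2
a 1.10 zc 0.1029 ee [ 0.5009 -0.1707  0.1067] F [-3.5  1.2 11.1] Tz -0.14 t 27.6
a 1.00 zc 0.1028 ee [ 0.5012 -0.1708  0.1071] F [-3.1  1.6 12.3] Tz -0.09 t 27.9
a 0.90 zc 0.1029 ee [ 0.5013 -0.1709  0.1074] F [-3.2  2.2 14.5] Tz -0.09 t 28.3
```

```bash
python3 - <<'E'
from h import *
s=json.load(open("s.json"))
for i in range(4): step(s,.1,16)
for i in range(3): step(s,0,16)
manip.hold(1); shot("wrist","k3");shot("side","k3s"); 
c=cv2.resize(cv2.imread("pics/k3s.png")[160:205,285:345],(640,480),interpolation=cv2.INTER_CUBIC)
w=cv2.imread("pics/k3.png")
cv2.imwrite("pics/k3c.png",np.hstack([cv2.resize(w,(480,300)),cv2.resize(c,(320,300))]))
step(s,0,16)
E
```

```text
a 0.80 zc 0.1031 ee [ 0.5015 -0.171   0.1078] F [-2.9  2.3 13. ] Tz -0.08 t 28.7
a 0.70 zc 0.1031 ee [ 0.5017 -0.1712  0.1081] F [-2.7  1.9 14.5] Tz -0.08 t 29.1
a 0.60 zc 0.1033 ee [ 0.5018 -0.1713  0.1085] F [-1.8  1.4 15.2] Tz -0.08 t 29.4
a 0.50 zc 0.1036 ee [ 0.502  -0.1715  0.1088] F [-1.6  0.9 14.3] Tz -0.02 t 29.8
a 0.50 zc 0.1034 ee [ 0.502  -0.1715  0.1088] F [-2.   1.  14.8] Tz -0.09 t 30.1
a 0.50 zc 0.1033 ee [ 0.502  -0.1715  0.1088] F [-2.   0.4 15.4] Tz -0.04 t 30.5
a 0.50 zc 0.1032 ee [ 0.502  -0.1715  0.1088] F [-2.3  0.9 16.1] Tz -0.07 t 30.8
a 0.50 zc 0.1032 ee [ 0.502  -0.1715  0.1088] F [-2.6  1.2 15.8] Tz -0.05 t 32.3
```

View pics/k3c.png

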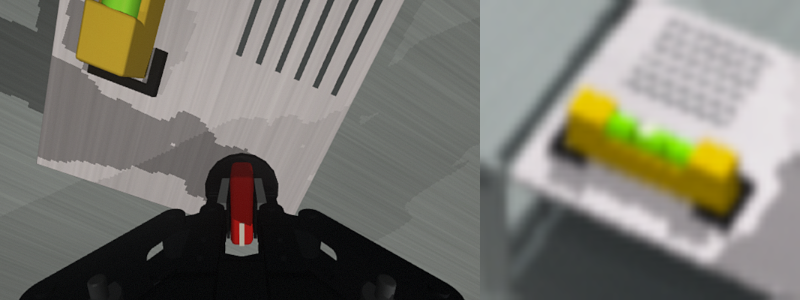

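The side view shows the level in the pocket and the pale bubble near the vial's middle (about column 648, with vial ends at 608 and 692). I'll measure it numerically along the projected vial axis.

```bash
cat >> h.py <<'E'
def bubble(cam,img=None,zs=.128,verb=True):
    d=shot(cam)
    if img: d["color"]=cv2.imread(f"pics/{img}.png")[:,:,::-1].copy()
    f=200/np.tan(np.radians(d["fovy"])/2); x=np.arange(-.06,.0601,.001); S=[]
    for o in (-.003,0,.003):
        w=np.array([.601,-.0577,zs])+np.outer(x,[np.cos(.127),np.sin(.127),0])+o*np.array([-np.sin(.127),np.cos(.127),0])
        c=(w-d["pose"][:3,3])@d["pose"][:3,:3]
        uv=np.float32(c[:,:2]/c[:,2:]*f+[d["cx"],d["cy"]])
        S.append(cv2.remap(d["color"],uv[None,:,0].copy(),uv[None,:,1].copy(),cv2.INTER_LINEAR)[0].astype(float))
    r,g,b=np.mean(S,0).T
    green=g-r   # lime: >0 ; yellow <0 ; bubble small with high blue
    k=np.abs(x)<.034; bl=np.clip(b-np.percentile(b[k],40),0,None)*k; pk=x[np.argmax(bl)]; m=np.abs(x-pk)<.013
    lim=np.nonzero(green>5)[0]
    cen=(x*bl*m).sum()/(bl*m).sum()
    print(cam,img,"bubble %.1f vial %.1f..%.1f -> off %.1f mm"%(cen*1e3,x[lim[0]]*1e3,x[lim[-1]]*1e3,(cen-(x[lim[0]]+x[lim[-1]])/2)*1e3))
    if verb: print(" g-r",green[::4].astype(int).tolist(),"\n b",b[::4].astype(int).tolist())
E
python3 - <<'E'
from h import *
bubble("side","k1s");bubble("side","k2s");bubble("side","k3s");bubble("top","k1t");bubble("top")
s=json.load(open("s.json")); step(s,0,16)
E
```

```text
side k1s bubble 5.6 vial -36.0..32.0 -> off 7.6 mm
 g-r [-30, -29, -29, -30, -27, -17, 5, 30, 40, 38, 38, 37, 36, 37, 34, 19, 7, 8, 20, 35, 41, 45, 37, 6, -20, -29, -30, -31, -31, -29, -25] 
 b [8, 16, 21, 8, 21, 72, 124, 136, 132, 140, 139, 133, 136, 140, 151, 185, 208, 204, 178, 149, 133, 114, 72, 34, 13, 7, 6, 11, 5, 16, 76]
side k2s bubble 9.0 vial -36.0..32.0 -> off 11.0 mm
 g-r [-30, -29, -29, -30, -28, -17, 6, 30, 41, 39, 39, 39, 37, 38, 40, 33, 18, 6, 10, 25, 38, 45, 37, 5, -21, -30, -31, -31, -31, -29, -24] 
 b [6, 16, 21, 8, 19, 70, 124, 135, 132, 140, 138, 131, 135, 137, 133, 151, 186, 206, 197, 166, 139, 114, 72, 34, 12, 1, 5, 10, 5, 16, 76]
side k3s bubble 2.8 vial -35.0..32.0 -> off 4.3 mm
 g-r [-31, -30, -30, -31, -29, -21, 2, 30, 44, 45, 46, 47, 47, 41, 28, 12, 9, 14, 30, 42, 44, 45, 38, 5, -23, -31, -31, -31, -31, -30, -26] 
 b [5, 12, 16, 7, 12, 40, 96, 123, 126, 130, 123, 118, 121, 132, 159, 190, 194, 174, 142, 125, 123, 112, 72, 34, 12, 1, 5, 10, 4, 9, 66]
top k1t bubble 4.7 vial -38.0..31.0 -> off 8.2 mm
 g-r [-33, -33, -33, -33, -32, -17, 51, 67, 66, 66, 62, 58, 66, 68, 57, 26, 9, 11, 43, 66, 67, 66, 52, -6, -33, -34, -33, -34, -33, -33, -31] 
 b [59, 58, 57, 57, 57, 56, 51, 53, 53, 53, 53, 52, 50, 51, 78, 153, 193, 176, 105, 55, 50, 49, 49, 50, 53, 52, 51, 52, 53, 54, 56]
top None bubble 1.6 vial -38.0..31.0 -> off 5.1 mm
 g-r [-34, -34, -33, -33, -32, -19, 44, 66, 66, 67, 66, 59, 65, 64, 36, 7, 8, 24, 61, 68, 67, 66, 57, 1, -32, -34, -33, -33, -33, -33, -35] 
 b [59, 58, 58, 58, 58, 55, 53, 54, 53, 52, 52, 52, 51, 64, 139, 204, 191, 124, 59, 49, 49, 50, 48, 50, 52, 53, 53, 53, 53, 53, 55]
a 0.50 zc 0.1033 ee [ 0.502  -0.1715  0.1088] F [-2.9  1.5 15.3] Tz -0.10 t 32.9
```

```bash
python3 - <<'E'
from h import *
s=json.load(open("s.json"))
for i in range(4): step(s,.09,16)
step(s,0,16); manip.hold(1.5)
bubble("side",verb=False);bubble("top",verb=False); step(s,0,16)
E
```

```text
a 0.41 zc 0.1036 ee [ 0.5021 -0.1716  0.1092] F [-1.6  0.7 16.6] Tz -0.06 t 33.2
a 0.32 zc 0.1040 ee [ 0.5022 -0.1718  0.1095] F [-1.6  0.5 16. ] Tz -0.11 t 33.6
a 0.23 zc 0.1044 ee [ 0.5023 -0.1719  0.1099] F [-0.8  0.6 15.1] Tz -0.07 t 33.9
a 0.14 zc 0.1046 ee [ 0.5023 -0.1721  0.1102] F [-1.3  0.1 14.9] Tz -0.07 t 34.3
a 0.14 zc 0.1045 ee [ 0.5023 -0.1721  0.1102] F [-1.1  0.1 15. ] Tz -0.11 t 34.6
side None bubble -0.5 vial -35.0..32.0 -> off 1.0 mm
top None bubble -2.3 vial -38.0..31.0 -> off 1.2 mm
a 0.14 zc 0.1045 ee [ 0.5024 -0.1721  0.1102] F [-0.3 -0.1 16.6] Tz -0.11 t 36.6
```

```bash
python3 - <<'E'
from h import *
s=json.load(open("s.json"))
step(s,.08,16); step(s,0,16); manip.hold(1.8)
for c in("side","top"): bubble(c,"" ,verb=False)
d=shot("side"); cv2.imwrite("pics/fin.png",cv2.resize(d["color"][150:210,275:385,::-1],(770,420),interpolation=cv2.INTER_CUBIC))
print(sensors.get_ft_force(),sensors.get_clock())
E
```

```text
a 0.06 zc 0.1049 ee [ 0.5024 -0.1723  0.1105] F [-0.  -0.3 14.5] Tz -0.06 t 36.9
a 0.06 zc 0.1047 ee [ 0.5024 -0.1723  0.1105] F [-1.3 -0.3 16.4] Tz -0.08 t 37.3
side  bubble -1.1 vial -34.0..33.0 -> off -0.6 mm
top  bubble -3.1 vial -38.0..31.0 -> off 0.4 mm
[-0.55392373 -1.57670715 15.90759167] 39.225
```

View pics/fin.png

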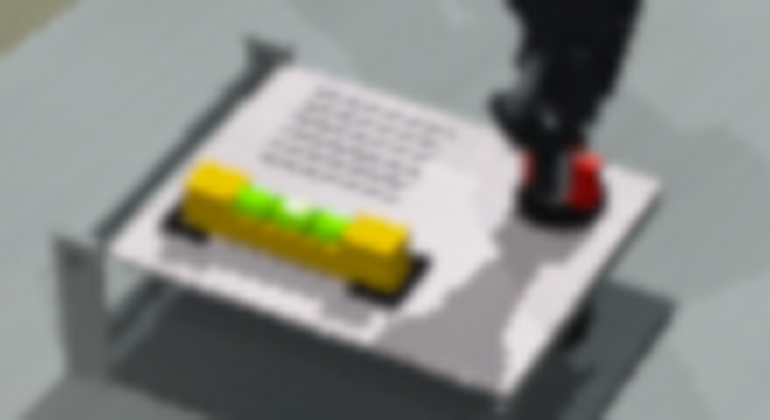

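The bubble (297,210) sits mid-vial, the level is in its ribs, and the knob is held and pressed at about 16 N. I'm handing in.

```bash
python3 -c "
from h import *
print(manip.finish_job())"
```

```text
the job is handed in; nothing more can be done
None
```

I handed the job in at about 39 s with the level released in the pocket, the bubble within about 1 mm of centre by both cameras and the knob held down at about 16 N; I never moved near the cup, tin or mug but did not re-check them, and the hand-in returned no verdict.

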